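# Load the empty nests of the air-blow unit and hold its sprung air gate half open

### The arm

A 6-joint arm with a two-finger parallel gripper is mounted at the origin on a cart in front of the work surface, level with it; the furniture and walls round the work are solid. World frame = base frame: x ahead of the robot, y to its left, z up, the work surface at z = 0. Lengths are in m, angles in rad, forces in N, time in s.
With the tool pointing down it reaches from about 0.375 to 0.9 m from the base axis. Payload 3.1 kg.
Tool frame: the origin (TCP) lies midway between the tips of the shut fingers; the grasp point (between the pads) lies 19 mm behind it (manip.grip_depth is the distance from the TCP to the grasp point, in m); z points along the fingers, y is the line along which they close (so a half turn about z gives the same grasp; the last joint's range is limited). The gripper opens to 85 mm and grips with 20 to 120 N. Pads are 22 mm wide; open, the fingers measure 114 mm over their backs; the gripper's body (76 mm by 85 mm) begins 54 mm behind the grasp point. The pads swing forward as they close: fully open they stand 13 mm farther back than shut.
Start: joints at [-1.365, 0.527, 1.433, -0, 1.181, -0.178], TCP at [0.235, -0.579, 0.231] pointing down, gripper open.
Joint ranges: [-3.08, 3.08], [-0.75, 2.2], [0.22, 2.44], [-1.43, 4.57], [0, 2.65], [-2.85, 2.85]. Speed limits (rad/s): [2.79, 2.79, 3.14, 3.14, 3.14, 3.14].

### API

Orientations are given as a unit quaternion [x, y, z, w].
In Python, from station import telemetry, snapshot, manip gives the robot as it stands. The module is installed in compiled form; this text tells all that it offers.
- The arm moves only by the shell command python3 -m crank 'ROWS' [OPENING] [FORCE]. ROWS is text: rows parted by semicolons, each of 6 numbers parted by spaces: the shift along the tool's x, y, z as a fraction of full scale, then the turn, a rotation vector about the tool's x, y, z as a fraction of full scale. A call has exactly 5 rows; each row shifts and turns the commanded pose from where the row before left it, along the tool's axes as they then stand; what a row does not reach is not made up. Full scale, the value 1, is 4 cm for a shift and 90 degrees for a turn. A row lasts 1/10 s, in which the tool goes at most 50 mm and 8.59 degrees, less where a joint would pass 70% of its speed; a pose out of reach is approached as far as the arm can. A call with a number of a shift or a turn outside -1 to 1 is refused whole. A call with a gripper value outside its range is refused whole. OPENING is the opening, from -1 (shut) to 1 (fully open), set as the call begins (- or left out, the last holds). The fingers move at their own pace and stop on an object; FORCE is the grip in N (left out, the last holds). Time passes only in rows, so rows that do not move let the fingers close, or fill a call up. It gives the time, the measured TCP pose, the force, the opening and the grip force at its end, in the units of the state.
- telemetry.sense(): the state, without advancing time (a new reading comes with each control period).
- snapshot(name): name is "scene" or "top" or "wrist"; returns a dict with "image" (420x560x3 uint8, red, green, blue), "depth" (420x560 float32, m along the optical axis (not along the pixel's ray), 0 where there is no reading), "camera_matrix" (3x3 intrinsics, pixels), "k1" (the pictures are not rectified: a ray, as slopes to the right and down, at radius r is drawn at 1 + k1 r^2 times it, then the intrinsics apply), "rvec" (rotation vector, rad) and "tvec" (3), from world to camera coordinates, as OpenCV has them. Camera axes: x right, y down, z forward; pixel columns grow to the right and rows downward; lengths in m; the calibration is good to about 2 mm. A picture is of the moment at which its call begins.
- manip.sign_off(): hands the job in; it is judged then, once.
The state is a dict: "t": time; "q": joint angles; "qd": joint speeds; "tau": joint torques, N m; "tcp_pos": TCP position; "tool_rot": TCP orientation; "force": force on the tool from outside, world axes, zero at the start; "ft_torque": the same for the moment, N m; "finger_gap": opening from 0.0 (shut) to 1.0 (fully open); "gripper_force": force on a finger pad.
Only numpy, scipy, OpenCV 4.12 (cv2) and the standard library are available. Lean on these libraries where they do the work, as an engineer would, in place of code of your own. Each camera call takes 0.05 s, during which the arm holds its last target. There are 200 camera calls.

### The job

The washed bushes on the air-blow unit have to be blown dry: first put a spare bush from the bench into each empty nest of the air bar, seated flat on the nest's floor, leaving the bushes already in their nests and everything else on the bench (solid slug, flanged bush, the spare left over) where they stand, and keep the air gate shut until every nest is full. Then pull the gate's black handle out against its spring to half travel (the middle long mark of the index strip), never letting it go past three quarters, where the air would blow the bushes out. Finish while holding the handle there: the gate shuts if it is let go.

Things in the scene. Friction and masses are not known exactly. Their poses are not given: they have to be found in the camera images.
- blow_unit: air-blow unit fixed to the bench: aluminium air bar 60 x 342 mm, top 54 mm above the bench, with five cup nests in a row; at its -y end a duct with a sprung slide gate, then a grey blower 106 mm high, ending 376 mm from the origin. Origin: on the bench under the bar's middle; x away from the robot (yaw 0), y along the bar to the robot's left, z up. Place and yaw vary
- nest_0: dark steel cup nest on the air bar. Origin: centre of its underside, on the bar's top; z up. Inner floor 4 mm above the origin, flat, 48 mm across, air hole in the middle; lip 10.5 mm above the origin, flaring to 58 mm outside. Five alike in a row 68 mm apart along the unit's y; which places in the row are empty varies. Full when a bush stands on its floor
- nest_1: dark steel cup nest on the air bar. Origin: centre of its underside, on the bar's top; z up. Inner floor 4 mm above the origin, flat, 48 mm across, air hole in the middle; lip 10.5 mm above the origin, flaring to 58 mm outside. Five alike in a row 68 mm apart along the unit's y; which places in the row are empty varies. Full when a bush stands on its floor
- nest_2: dark steel cup nest on the air bar. Origin: centre of its underside, on the bar's top; z up. Inner floor 4 mm above the origin, flat, 48 mm across, air hole in the middle; lip 10.5 mm above the origin, flaring to 58 mm outside. Five alike in a row 68 mm apart along the unit's y; which places in the row are empty varies. Full when a bush stands on its floor
- nest_3: dark steel cup nest on the air bar. Origin: centre of its underside, on the bar's top; z up. Inner floor 4 mm above the origin, flat, 48 mm across, air hole in the middle; lip 10.5 mm above the origin, flaring to 58 mm outside. Five alike in a row 68 mm apart along the unit's y; which places in the row are empty varies. Full when a bush stands on its floor
- nest_4: dark steel cup nest on the air bar. Origin: centre of its underside, on the bar's top; z up. Inner floor 4 mm above the origin, flat, 48 mm across, air hole in the middle; lip 10.5 mm above the origin, flaring to 58 mm outside. Five alike in a row 68 mm apart along the unit's y; which places in the row are empty varies. Full when a bush stands on its floor
- bush_0: plain turned bush, a short light-grey tube, 43 mm outside diameter, 34 mm tall, about 0.09 kg, open through the middle. Origin: centre of its underside; z up along its axis. Six alike: three stand in nests at the start, three stand upright on the bench in front of the unit as spares
- bush_1: plain turned bush, a short light-grey tube, 43 mm outside diameter, 34 mm tall, about 0.09 kg, open through the middle. Origin: centre of its underside; z up along its axis. Six alike: three stand in nests at the start, three stand upright on the bench in front of the unit as spares
- bush_2: plain turned bush, a short light-grey tube, 43 mm outside diameter, 34 mm tall, about 0.09 kg, open through the middle. Origin: centre of its underside; z up along its axis. Six alike: three stand in nests at the start, three stand upright on the bench in front of the unit as spares
- bush_3: plain turned bush, a short light-grey tube, 43 mm outside diameter, 34 mm tall, about 0.09 kg, open through the middle. Origin: centre of its underside; z up along its axis. Six alike: three stand in nests at the start, three stand upright on the bench in front of the unit as spares
- bush_4: plain turned bush, a short light-grey tube, 43 mm outside diameter, 34 mm tall, about 0.09 kg, open through the middle. Origin: centre of its underside; z up along its axis. Six alike: three stand in nests at the start, three stand upright on the bench in front of the unit as spares
- bush_5: plain turned bush, a short light-grey tube, 43 mm outside diameter, 34 mm tall, about 0.09 kg, open through the middle. Origin: centre of its underside; z up along its axis. Six alike: three stand in nests at the start, three stand upright on the bench in front of the unit as spares
- steel_slug: solid steel cylinder without a bore, 33 mm diameter, 46 mm tall, standing on the bench among the spares; not to be moved. Origin: centre of its underside
- flange_bush: flanged bush, flange 54 mm diameter, 21 mm tall, standing on the bench among the spares; does not belong to the job, not to be moved. Origin: centre of its underside
- gate_handle: handle of the air gate: black upright grip block, 16 mm thick along the slide (unit x), 50 mm wide (unit y), from 70 to 100 mm above the bench, with finger room all round; below it a steel neck and pull plate 54 mm wide. Origin: on the bench under the middle of the block; axes as blow_unit. Shut, it stands at (-80, -210) mm in the unit's frame
- grip (a point): centre of the handle's black grip block, 85 mm above the bench; axes as blow_unit
- gate (a joint): travel of the air gate, m: 0 shut, 0.025 half, 0.050 fully open (stop). Opens towards the unit's -x (the robot). Springs pull it shut, rising evenly: 4 N shut, 11 N at half, 18 N open; it shuts by itself when let go. A pointer on the handle's -y side runs over an index strip with long marks at shut, half and open, short ones at the quarters
Mind the look-alikes: they are no part of the job. What is shaped like the bush_5 but orange or turquoise is not meant.

How it is judged:
On the way, in this order (a step that is already met when the one before it is completed fails the run):
1. every nest holds a bush seated flat, the gate still shut (horizontal distance between bush_0 and nest_0 below 0.004 m and z of bush_0 in the frame of nest_0 between 0.001 and 0.0065 m and angle between each of bush_0, bush_1, bush_2's own z axis and vertical below 0.08 rad and horizontal distance between bush_1 and nest_1 below 0.004 m and z of bush_1 in the frame of nest_1 between 0.001 and 0.0065 m and horizontal distance between bush_2 and nest_2 below 0.004 m and z of bush_2 in the frame of nest_2 between 0.001 and 0.0065 m and ((horizontal distance between bush_3 and nest_3 below 0.004 m and z of bush_3 in the frame of nest_3 between 0.001 and 0.0065 m and angle between bush_3's own z axis and vertical below 0.08 rad) or (horizontal distance between bush_4 and nest_3 below 0.004 m and z of bush_4 in the frame of nest_3 between 0.001 and 0.0065 m and angle between bush_4's own z axis and vertical below 0.08 rad) or (horizontal distance between bush_5 and nest_3 below 0.004 m and z of bush_5 in the frame of nest_3 between 0.001 and 0.0065 m and angle between bush_5's own z axis and vertical below 0.08 rad)) and ((horizontal distance between bush_3 and nest_4 below 0.004 m and z of bush_3 in the frame of nest_4 between 0.001 and 0.0065 m and angle between bush_3's own z axis and vertical below 0.08 rad) or (horizontal distance between bush_4 and nest_4 below 0.004 m and z of bush_4 in the frame of nest_4 between 0.001 and 0.0065 m and angle between bush_4's own z axis and vertical below 0.08 rad) or (horizontal distance between bush_5 and nest_4 below 0.004 m and z of bush_5 in the frame of nest_4 between 0.001 and 0.0065 m and angle between bush_5's own z axis and vertical below 0.08 rad)) and linear speed of each of bush_0, bush_1, bush_2, bush_3, bush_4, bush_5 below 0.02 m/s and value of joint gate below 0.008 m), for 0.2 s.
2. the gate is pulled to half travel by its handle and held (value of joint gate between 0.021 and 0.029 m and contact force between the fingers and gate_handle above 4 N and velocity of joint gate between -0.01 and 0.01 m/s and horizontal distance between bush_0 and nest_0 below 0.004 m and z of bush_0 in the frame of nest_0 between 0.001 and 0.0065 m and angle between each of bush_0, bush_1, bush_2's own z axis and vertical below 0.08 rad and horizontal distance between bush_1 and nest_1 below 0.004 m and z of bush_1 in the frame of nest_1 between 0.001 and 0.0065 m and horizontal distance between bush_2 and nest_2 below 0.004 m and z of bush_2 in the frame of nest_2 between 0.001 and 0.0065 m and ((horizontal distance between bush_3 and nest_3 below 0.004 m and z of bush_3 in the frame of nest_3 between 0.001 and 0.0065 m and angle between bush_3's own z axis and vertical below 0.08 rad) or (horizontal distance between bush_4 and nest_3 below 0.004 m and z of bush_4 in the frame of nest_3 between 0.001 and 0.0065 m and angle between bush_4's own z axis and vertical below 0.08 rad) or (horizontal distance between bush_5 and nest_3 below 0.004 m and z of bush_5 in the frame of nest_3 between 0.001 and 0.0065 m and angle between bush_5's own z axis and vertical below 0.08 rad)) and ((horizontal distance between bush_3 and nest_4 below 0.004 m and z of bush_3 in the frame of nest_4 between 0.001 and 0.0065 m and angle between bush_3's own z axis and vertical below 0.08 rad) or (horizontal distance between bush_4 and nest_4 below 0.004 m and z of bush_4 in the frame of nest_4 between 0.001 and 0.0065 m and angle between bush_4's own z axis and vertical below 0.08 rad) or (horizontal distance between bush_5 and nest_4 below 0.004 m and z of bush_5 in the frame of nest_4 between 0.001 and 0.0065 m and angle between bush_5's own z axis and vertical below 0.08 rad))), for 0.5 s.
At the end, for the whole second after the job is handed in: Each of the five nests holds an upright bush on its floor (centre within 4 mm of the nest's, underside within 2.5 mm of the floor, tilt under 0.08 rad), all at rest; the gate stands still at half travel, 25 mm open within 4 mm, and the fingers carry its spring by the handle with more than 4 N (all of step 2 and linear speed of each of bush_0, bush_1, bush_2, bush_3, bush_4, bush_5 below 0.02 m/s); the arm keeps its last pose, push and grip.
It fails at once if the gate goes past three quarters of its travel (38.5 mm) (value of joint gate above 0.0385 m).
It fails at once if the gate is opened by more than 8 mm while a nest is empty (value of joint gate above 0.008 m and not ((horizontal distance between bush_0 and nest_0 below 0.004 m and z of bush_0 in the frame of nest_0 between 0.001 and 0.0065 m and angle between bush_0's own z axis and vertical below 0.08 rad) and (horizontal distance between bush_1 and nest_1 below 0.004 m and z of bush_1 in the frame of nest_1 between 0.001 and 0.0065 m and angle between bush_1's own z axis and vertical below 0.08 rad) and (horizontal distance between bush_2 and nest_2 below 0.004 m and z of bush_2 in the frame of nest_2 between 0.001 and 0.0065 m and angle between bush_2's own z axis and vertical below 0.08 rad) and ((horizontal distance between bush_3 and nest_3 below 0.004 m and z of bush_3 in the frame of nest_3 between 0.001 and 0.0065 m and angle between bush_3's own z axis and vertical below 0.08 rad) or (horizontal distance between bush_4 and nest_3 below 0.004 m and z of bush_4 in the frame of nest_3 between 0.001 and 0.0065 m and angle between bush_4's own z axis and vertical below 0.08 rad) or (horizontal distance between bush_5 and nest_3 below 0.004 m and z of bush_5 in the frame of nest_3 between 0.001 and 0.0065 m and angle between bush_5's own z axis and vertical below 0.08 rad)) and ((horizontal distance between bush_3 and nest_4 below 0.004 m and z of bush_3 in the frame of nest_4 between 0.001 and 0.0065 m and angle between bush_3's own z axis and vertical below 0.08 rad) or (horizontal distance between bush_4 and nest_4 below 0.004 m and z of bush_4 in the frame of nest_4 between 0.001 and 0.0065 m and angle between bush_4's own z axis and vertical below 0.08 rad) or (horizontal distance between bush_5 and nest_4 below 0.004 m and z of bush_5 in the frame of nest_4 between 0.001 and 0.0065 m and angle between bush_5's own z axis and vertical below 0.08 rad)))).
It fails at once if a bush that was already in a nest is shifted by more than 10 mm (distance of any of bush_0, bush_1, bush_2 from where it was at the start of the episode above 0.01 m).
It fails at once if the solid slug or the flanged bush is shifted by more than 25 mm (distance of any of steel_slug, flange_bush from where it was at the start of the episode above 0.025 m).
It fails at once if the spare that is not needed is moved too (all three spares shifted by more than 25 mm) (distance of each of bush_3, bush_4, bush_5 from where it was at the start of the episode above 0.025 m).
It also fails if it takes over 61 s, if anything falls off the work surface, if the arm or the gripper's body presses on something with over 40 N, if the wrist force passes 120 N, or if a joint passes its speed limit or range.

## Working session

There is one attempt and no reset: what is moved stays moved. The work goes in short steps, Python scripts to look and compute and a shell command to move; the robot and the scene stay as the last step left them, time stands still between calls to the robot, and variables do not carry over. Pictures are saved under pics/ and viewed, at most 10 in all, crops included, and the job is handed in when it is done.

```bash
mkdir -p pics; cat > h.py <<'E'
import numpy as np, cv2
from station import telemetry, snapshot, manip
from scipy.spatial.transform import Rotation as R
def snap(n):
    s=snapshot(n); np.savez(f'{n}.npz',**s); return s
def pts(s):
    d=s['depth'];K=np.array(s['camera_matrix']);k1=float(s['k1'])
    h,w=d.shape;u,v=np.meshgrid(np.arange(w),np.arange(h))
    un=cv2.undistortPoints(np.stack([u,v],-1).reshape(-1,1,2).astype(np.float64),K,np.array([k1,0,0,0,0.]),None,None,).reshape(h,w,2)
    P=np.dstack([un[...,0]*d,un[...,1]*d,d])
    Rm=cv2.Rodrigues(np.array(s['rvec'],float))[0]
    W=(P-np.array(s['tvec'],float).reshape(3))@Rm
    W[d<=0]=np.nan
    return W
def proj(s,X):
    p,_=cv2.projectPoints(np.array(X,float).reshape(-1,3),np.array(s['rvec'],float),np.array(s['tvec'],float),np.array(s['camera_matrix']),np.array([float(s['k1']),0,0,0,0.]))
    return p.reshape(-1,2)
def save(s,n,crop=None,f=1):
    im=s['image'][...,::-1]
    if crop: im=im[crop[1]:crop[3],crop[0]:crop[2]]
    cv2.imwrite(f'pics/{n}.png',cv2.resize(im,None,fx=f,fy=f,interpolation=cv2.INTER_CUBIC))
E
python3 - <<'E'
from h import *
a=snap('top');save(a,'top');b=snap('scene');save(b,'scene')
s=telemetry.sense();print(s, manip.grip_depth)
for c in (a,b):
    Rm=cv2.Rodrigues(np.array(c['rvec'],float))[0];print(-Rm.T@np.array(c['tvec']).ravel(),Rm[2],c['k1'],c['camera_matrix'][0][0])
E
```

```text
{'t': 0.1, 'q': array([-1.36450850e+00,  5.28367359e-01,  1.43378931e+00,  1.46239400e-05,
        1.18141746e+00, -1.78504024e-01]), 'qd': array([-0.00036851, -0.00264522, -0.00321507,  0.00011019,  0.00016331,
        0.00117358]), 'tau': array([ 8.97617997e-05, -4.43306136e+01, -1.78586161e+01, -2.33628034e-04,
        3.89330715e-03, -2.84380455e-06]), 'tcp_pos': array([ 0.23449633, -0.57863479,  0.23043026]), 'tool_rot': array([ 9.81548975e-01,  1.91208337e-01, -7.00157829e-06, -9.90737118e-04]), 'force': array([ 0.30195342,  0.46028464, -0.88948128]), 'ft_torque': array([ 0.01423755, -0.01340229,  0.02241963]), 'gripper_force': 0.0, 'finger_gap': 0.9994615316116616} 0.0187
[0.45608072 0.0500223  1.42050213] [ 0.05184074 -0.00793264 -0.99862386] 0.03514530286787161 518.0383741596653
[-0.01964947  0.67676129  0.48560286] [ 0.58685572 -0.68616141 -0.42986379] -0.09227141843109861 435.87985776163725
```

View pics/top.png

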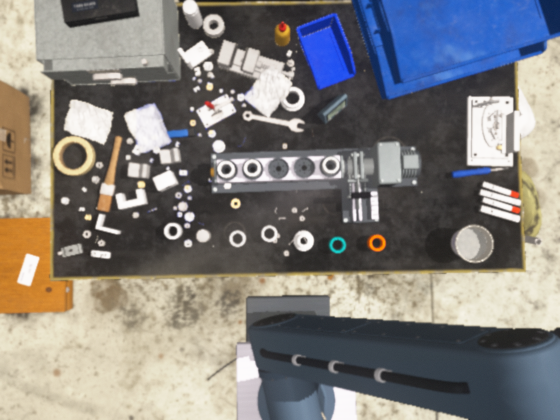

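View pics/scene.png

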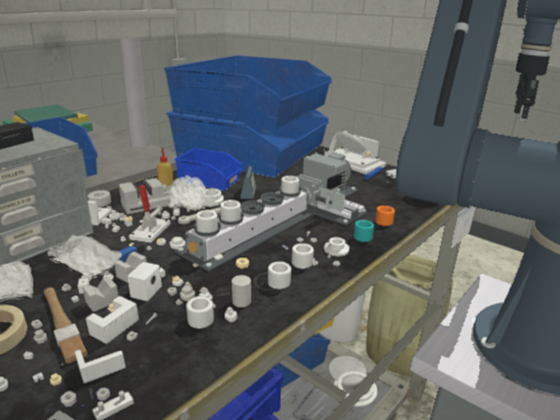

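The top view shows the nests at (228,169), (253,168), (280,168), (305,168) and (331,165); those at 280 and 305 are empty.
- Spare candidates, bored grey tubes: (173,231), (238,238), (269,233).
- Not meant: (203,236) is the solid slug, (304,240) is flanged, (338,244) is teal and (377,242) is orange.

The handle is at about (358,190).

```bash
python3 - <<'E'
from h import *
a=dict(np.load('top.npz'));b=dict(np.load('scene.npz'))
A=pts(a);B=pts(b)
for n,(u,v) in dict(n0=(228,169),n1=(253,168),n2=(280,168),n3=(305,168),n4=(331,165),sA=(173,231),sB=(238,238),sC=(269,233),slug=(203,236),fl=(304,240)).items():
    c=np.nanmedian(A[v-8:v+9,u-8:u+9].reshape(-1,3),0)[:2]
    out=[]
    for P in (A,B):
        m=(np.hypot(P[...,0]-c[0],P[...,1]-c[1])<.034)
        q=P[m]; q=q[q[:,2]>.012]
        if len(q)<10: out.append(None);continue
        zt=np.percentile(q[:,2],95); t=q[q[:,2]>zt-.006]
        if len(t)<4: continue
        (cc,wh,_)=cv2.minAreaRect((t[:,:2]*1000).astype(np.float32))
        out.append((len(t),round(zt,4),np.round(cc,1).tolist(),np.round(wh,1).tolist()))
    print(n,out)
# handle
for P in (A,B):
    m=(P[...,2]>.06)&(P[...,2]<.105)
    c=A[190,358]; q=P[m&(np.hypot(P[...,0]-c[0],P[...,1]-c[1])<.06)]
    print('h',len(q),np.round(q.min(0),3),np.round(q.max(0),3), np.round(np.median(q,0),3))
save(a,'topc',(155,130,435,270),2.8)
E
```

```text
n0 [(99, np.float64(0.0917), [610.1, 172.0], [40.0, 40.5]), (168, np.float64(0.0915), [612.1, 173.8], [40.6, 43.5])]
n1 [(99, np.float64(0.091), [611.9, 104.0], [41.7, 40.4]), (143, np.float64(0.0914), [613.5, 106.3], [40.2, 42.4])]
n2 [(154, np.float64(0.0643), [613.5, 32.9], [55.6, 60.2]), (193, np.float64(0.0641), [614.6, 35.0], [54.6, 60.2])]
n3 [(201, np.float64(0.0629), [614.2, -36.7], [61.1, 56.5]), (159, np.float64(0.0646), [616.6, -33.4], [55.0, 60.0])]
n4 [(101, np.float64(0.0917), [616.4, -99.5], [38.9, 42.3]), (107, np.float64(0.0916), [617.0, -97.5], [39.6, 42.2])]
sA [(66, np.float64(0.0363), [454.8, 320.1], [39.6, 40.0]), (246, np.float64(0.0334), [455.6, 324.2], [39.5, 41.8])]
sB [(66, np.float64(0.0358), [430.2, 148.5], [37.8, 40.0]), (198, np.float64(0.0339), [431.4, 151.7], [41.6, 41.5])]
sC [(49, np.float64(0.0372), [441.8, 61.8], [36.8, 39.5]), (160, np.float64(0.034), [443.5, 64.2], [40.9, 43.8])]
slug [(76, np.float64(0.0489), [440.1, 238.6], [29.2, 29.2]), (206, np.float64(0.0462), [441.0, 241.5], [31.4, 32.3])]
fl [(68, np.float64(0.0222), [420.0, -29.7], [30.2, 32.4]), (99, np.float64(0.0222), [422.4, -28.4], [30.5, 35.3])]
h 328 [ 0.529 -0.232  0.06 ] [ 0.612 -0.151  0.105] [ 0.572 -0.18   0.091]
h 433 [ 0.53  -0.233  0.06 ] [ 0.612 -0.147  0.105] [ 0.565 -0.178  0.084]
```

View pics/topc.png

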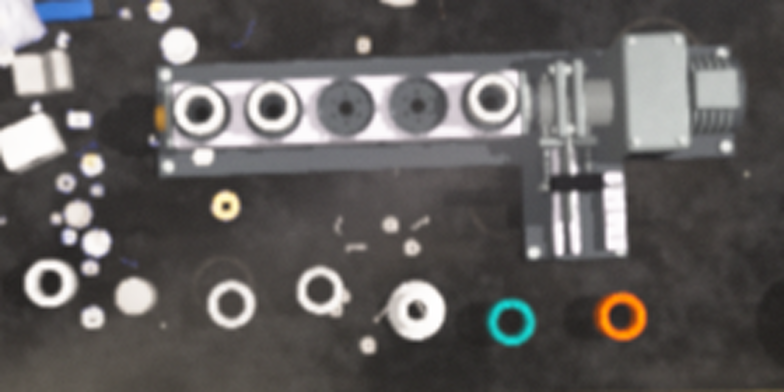

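The enlarged crop confirms plain bored spares at crop (232,303) and (320,290), which are sB and sC. The slug has no bore, and the flanged bush sits at (417,310). The top and scene heights agree with the text: bushes 34 mm, seated tops 92 mm, empty lips 64.5 mm. I'll turn the tool so the fingers close along the unit's x.

```bash
python3 -m crank '0 0 0 0 0 -0.095;0 0 0 0 0 -0.095;0 0 0 0 0 -0.095;0 0 0 0 0 -0.095;0 0 0 0 0 -0.095' 1 40; python3 -m crank '0 0 0 0 0 -0.059;0 0 0 0 0 -0.059;0 0 0 0 0 -0.059;0 0 0 0 0 -0.059;0 0 0 0 0 -0.059'
python3 -m crank '0.85 0.245 0 0 0 0;0.85 0.245 0 0 0 0;0.85 0.245 0 0 0 0;0.85 0.245 0 0 0 0;0.85 0.245 0 0 0 0'
```

```text
t: 0.6
tcp_pos: [0.2346, -0.5788, 0.2307]
tool_rot: [0.843, 0.538, 0.0, -0.001]
force: [-0.4, -0.0, -0.6]
finger_gap: 0.996
gripper_force: 0.0
t: 1.1
tcp_pos: [0.2346, -0.5788, 0.2307]
tool_rot: [0.697, 0.717, 0.0, -0.001]
force: [0.3, 1.0, 0.0]
finger_gap: 0.997
gripper_force: 0.0
t: 1.6
tcp_pos: [0.2797, -0.4065, 0.2309]
tool_rot: [0.699, 0.715, 0.0, -0.0]
force: [0.2, -0.2, 0.4]
finger_gap: 0.999
gripper_force: 0.0
```

```bash
for i in 1; do python3 -m crank '0.85 0.27 0 0 0 0;0.85 0.27 0 0 0 0;0.85 0.27 0 0 0 0;0.85 0.27 0 0 0 0;0.85 0.27 0 0 0 0'; python3 -m crank '0.85 0.27 0 0 0 0;0.85 0.27 0 0 0 0;0.85 0.27 0 0 0 0;0.85 0.27 0 0 0 0;0.85 0.27 0 0 0 0'; python3 -m crank '0.85 0.27 0 0 0 0;0.85 0.27 0 0 0 0;0.85 0.27 0 0 0 0;0.85 0.27 0 0 0 0;0 0 0 0 0 0';done | grep -E 'tcp|rot'
python3 - <<'E'
from h import *
w=snap('wrist');save(w,'w1');P=pts(w)
s=telemetry.sense();print(s['tcp_pos'],s['q'],R.from_quat(s['tool_rot']).as_matrix()[:,1])
Rm=cv2.Rodrigues(np.array(w['rvec'],float))[0];print(-Rm.T@np.array(w['tvec']).ravel(),Rm[2])
for n,c in dict(sB=(.4308,.150),sC=(.4427,.063),n2=(.614,.034),n3=(.6155,-.035),n1=(.6127,.105)).items(): print(n,proj(w,[*c,.03]).round(0))
E
```

```text
tcp_pos: [0.3296, -0.2353, 0.2312]
tool_rot: [0.699, 0.715, 0.0, -0.0]
tcp_pos: [0.3796, -0.0642, 0.2313]
tool_rot: [0.699, 0.715, -0.0, -0.0]
tcp_pos: [0.4201, 0.0744, 0.2313]
tool_rot: [0.697, 0.717, 0.001, -0.0]
[0.41950857 0.07278741 0.23110065] [-9.18508283e-02  2.60406149e-01  1.90743629e+00 -1.68502312e-04
  9.74150381e-01 -1.19744576e-01] [ 9.99608264e-01  2.79847772e-02 -4.13958134e-04]
[0.41849515 0.14559682 0.37284413] [ 0.00857098 -0.276729   -0.96090978]
sB [[295. 100.]]
sC [[303. 192.]]
n2 [[467. 224.]]
n3 [[457. 284.]]
n1 [[478. 156.]]
```

View pics/w1.png

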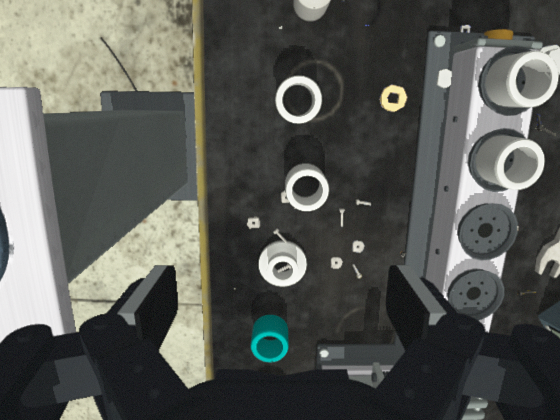

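The wrist view shows sB at (298,99), sC at (306,188), the empty nests at (485,230) and (473,293), and full nests at (520,80) and (508,160). I'll measure from its depth.

```bash
cat >> h.py <<'E'
from scipy.optimize import least_squares
def circ(P,c,zlo,zhi,r=None,rad=.04):
    m=(np.hypot(P[...,0]-c[0],P[...,1]-c[1])<rad)&(P[...,2]>zlo)&(P[...,2]<zhi)
    t=P[m]
    if len(t)<10: return None
    hull=cv2.convexHull((t[:,:2]*1000).astype(np.float32)).reshape(-1,2)
    cc,rr=cv2.minEnclosingCircle(hull)
    f=least_squares(lambda p:np.hypot(hull[:,0]-p[0],hull[:,1]-p[1])-p[2],[*cc,rr],loss='soft_l1').x
    return len(t),np.round(f,1),np.round(np.median(t[:,2]),4)
E
python3 - <<'E'
from h import *
w=dict(np.load('wrist.npz'));P=pts(w);A=pts(dict(np.load('top.npz')));B=pts(dict(np.load('scene.npz')))
for n,c,z in [('sB',(.4308,.150),(.029,.042)),('sC',(.4427,.063),(.029,.042)),('n2',(.614,.034),(.0605,.068)),('n3',(.6155,-.035),(.0605,.068)),('n1',(.6127,.105),(.086,.097)),('n0',(.611,.173),(.086,.097))]:
    print(n,[circ(Q,c,*z) for Q in (P,A,B)])
E
```

```text
sB [(899, array([433.8, 150.9,  21.3]), np.float64(0.0323)), (73, array([430.3, 148.4,  20.3]), np.float64(0.0318)), (178, array([431.9, 151.1,  21.1]), np.float64(0.0325))]
sC [(762, array([445.7,  65.6,  21.2]), np.float64(0.0323)), (72, array([442. ,  62.9,  20.4]), np.float64(0.032)), (152, array([443. ,  65.5,  21.3]), np.float64(0.0326))]
n2 [(762, array([617.2,  29.8,  34.2]), np.float64(0.0627)), (78, array([613. ,  35.1,  27.7]), np.float64(0.0628)), (101, array([614.6,  32.8,  30.6]), np.float64(0.0634))]
n3 [(499, array([618.8, -29.7,  28.3]), np.float64(0.0626)), (82, array([614.3, -34.7,  28.8]), np.float64(0.0624)), (101, array([614.7, -35.5,  31.2]), np.float64(0.0631))]
n1 [(1214, array([615.7, 106.7,  21.5]), np.float64(0.09)), (91, array([612.3, 103.7,  20.8]), np.float64(0.0894)), (134, array([614. , 105.7,  21.4]), np.float64(0.0906))]
n0 [(1388, array([613.7, 173.7,  21.5]), np.float64(0.09)), (95, array([610.2, 171.7,  20.5]), np.float64(0.09)), (160, array([611.8, 174.1,  21.4]), np.float64(0.0906))]
```

```bash
python3 -m crank '0.64 0.123 0.5 0 0 0;0.64 0.123 0.5 0 0 0;0.64 0.123 0.5 0 0 0;0 0 0.5 0 0 0;0 0 0.5 0 0 0';python3 -m crank '0 0 0 0 0 0;0 0 0 0 0 0;0 0 0 0 0 0;0 0 0 0 0 0;0 0 0 0 0 0'
```

```text
t: 3.65
tcp_pos: [0.4324, 0.1478, 0.1305]
tool_rot: [0.699, 0.716, -0.0, 0.0]
force: [0.2, 0.4, 0.0]
finger_gap: 1.001
gripper_force: 0.0
t: 4.15
tcp_pos: [0.4331, 0.1482, 0.1321]
tool_rot: [0.699, 0.715, 0.001, 0.001]
force: [1.7, 0.7, -0.2]
finger_gap: 1.001
gripper_force: 0.0
```

```bash
python3 -m crank '0.05 0 0.8 0 0 0;0 0 0.8 0 0 0;0 0 0.8 0 0 0;0 0 0.5 0 0 0;0 0 0.24 0 0 0';python3 -m crank '0 0 0 0 0 0;0 0 0 0 0 0;0 0 0 0 0 0;0 0 0 0 0 0;0 0 0 0 0 0' -1 40;python3 -m crank '0 0 0 0 0 0;0 0 0 0 0 0;0 0 0 0 0 0;0 0 0 0 0 0;0 0 0 0 0 0'
```

```text
t: 4.65
tcp_pos: [0.4321, 0.1503, 0.0044]
tool_rot: [0.699, 0.715, -0.001, -0.001]
force: [0.6, 0.3, 0.7]
finger_gap: 0.996
gripper_force: 0.0
t: 5.15
tcp_pos: [0.4334, 0.1505, 0.007]
tool_rot: [0.699, 0.715, 0.001, 0.001]
force: [-0.6, 0.1, 6.0]
finger_gap: 0.488
gripper_force: 40.8
t: 5.65
tcp_pos: [0.4334, 0.1505, 0.007]
tool_rot: [0.699, 0.715, 0.001, 0.001]
force: [0.4, -0.2, 7.1]
finger_gap: 0.489
gripper_force: 40.8
```

```bash
python3 -m crank '0 0 -0.3 0 0 0;0 0 -0.6 0 0 0;0 0 -0.7 0 0 0;0 0 -0.7 0 0 0;0 0 -0.6 0 0 0';python3 -m crank '0 0 0 0 0 0;0 0 0 0 0 0;0 0 0 0 0 0;0 0 0 0 0 0;0 0 0 0 0 0'
python3 - <<'E'
from h import *
w=snap('wrist');b=snap('scene');s=telemetry.sense();p=s['tcp_pos'];print(p)
uv=proj(b,[p])[0].astype(int);print(uv)
u,v=uv;W=w['image'][...,::-1];S=cv2.resize(b['image'][max(0,v-70):v+35,u-70:u+70,::-1],None,fx=4,fy=4,interpolation=cv2.INTER_CUBIC)
cv2.imwrite('pics/w2.png',W);cv2.imwrite('pics/s2.png',S)
P=pts(w)
print('bush',circ(P,p,p[2]+.018,p[2]+.04,rad=.03))
print(len(P[(np.hypot(P[...,0]-p[0],P[...,1]-p[1])<.03)&(P[...,2]>.09)]))
print('n1',circ(P,(.6145,.106),.086,.097),'n0',circ(P,(.6125,.174),.086,.097))
E
```

```text
t: 6.15
tcp_pos: [0.4323, 0.1504, 0.1239]
tool_rot: [0.699, 0.715, 0.0, 0.0]
force: [1.1, 0.2, -1.4]
finger_gap: 0.487
gripper_force: 40.9
t: 6.65
tcp_pos: [0.4319, 0.1503, 0.1208]
tool_rot: [0.699, 0.715, -0.001, -0.001]
force: [-1.0, 0.2, -0.7]
finger_gap: 0.486
gripper_force: 40.9
[0.4321092  0.15031365 0.12103989]
[280 226]
bush (8599, array([434.6, 151.6,  22.5]), np.float64(0.1462))
30308
n1 (201, array([613.2, 105.8,  19. ]), np.float64(0.0885)) n0 None
```

View pics/s2.png

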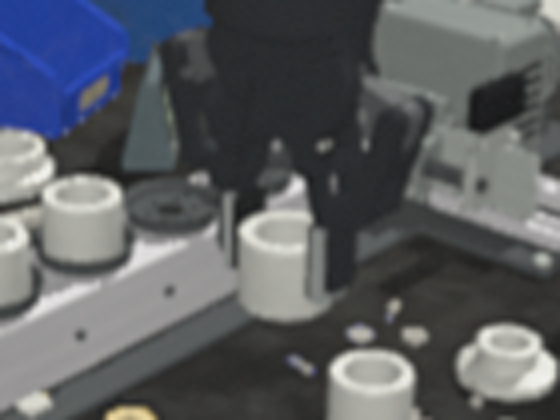

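View pics/w2.png

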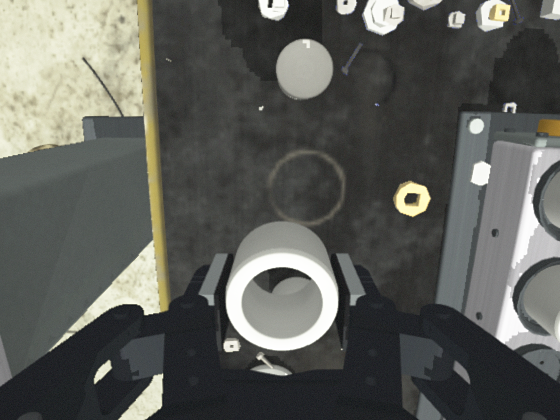

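```bash
python3 - <<'E'
from h import *
b=dict(np.load('scene.npz'));P=pts(b)
for lo,hi in((.385,.400),(.400,.406),(.406,.4105)):
    m=(P[...,0]>lo)&(P[...,0]<hi)&(abs(P[...,1]-.151)<.025)&(P[...,2]>.09)&(P[...,2]<.2)
    t=P[m];print(lo,len(t),np.round(np.percentile(t[:,2],[0,2,5,10,50]),4))
c=(.4325,.151);m=(np.hypot(P[...,0]-c[0],P[...,1]-c[1])<.0225)&(P[...,2]>.09)&(P[...,1]>.15)
t=P[m];print(len(t),np.round(np.percentile(t[:,2],[0,2,5,95,98,100]),4))
w=dict(np.load('wrist.npz'));Q=pts(w)
m=(np.hypot(Q[...,0]-c[0],Q[...,1]-c[1])<.0225)&(Q[...,2]>.09)&(Q[...,2]<.16)
t=Q[m];print(np.round(np.percentile(t[:,2],[0,2,50,90,98,100]),4))
print(circ(Q,c,.144,.152,rad=.0225))
E
```

```text
0.385 159 [0.1295 0.1315 0.1333 0.1361 0.1555]
0.4 233 [0.1218 0.1248 0.1275 0.1332 0.1788]
0.406 106 [0.1153 0.116  0.1174 0.1274 0.1738]
820 [0.1134 0.1161 0.1187 0.237  0.2413 0.3837]
[0.1122 0.1152 0.144  0.147  0.1588 0.16  ]
(5012, array([432.6, 151.2,  21.7]), np.float64(0.1461))
```

```bash
python3 -m crank '-0.2 0.3 0 0 0 0;-0.4 0.6 0 0 0 0;-0.5 0.8 0 0 0 0;-0.5 0.8 0 0 0 0;-0.5 0.8 0 0 0 0';python3 -m crank '-0.4 0.6 0 0 0 0;-0.3 0.4 0 0 0 0;-0.13 0.2 0 0 0 0;0 0 0 0 0 0;0 0 0 0 0 0';python3 -m crank '0 0 0 0 0 0;0 0 0 0 0 0;0 0 0 0 0 0;0 0 0 0 0 0;0 0 0 0 0 0'
cat > m.py <<'E'
from h import *
w=snap('wrist');a=snap('top');b=snap('scene');p=telemetry.sense()['tcp_pos'];print(p)
for k,s in (('w',w),('t',a),('s',b)):
    P=pts(s)
    print(k,'bush',circ(P,p,p[2]+.022,p[2]+.031,rad=.0235),'n0',circ(P,(.612,.1735),.086,.097),'n1',circ(P,(.6138,.105),.086,.097),'n3',circ(P,(.6163,-.032),.0605,.068),'n4',circ(P,(.617,-.0985),.086,.097))
E
python3 m.py
```

```text
t: 7.25
tcp_pos: [0.5686, 0.0679, 0.1216]
tool_rot: [0.699, 0.715, 0.0, 0.0]
force: [0.7, -0.2, -0.6]
finger_gap: 0.49
gripper_force: 40.9
t: 7.75
tcp_pos: [0.6141, 0.0377, 0.1212]
tool_rot: [0.699, 0.715, -0.001, -0.001]
force: [-0.2, 0.4, -0.8]
finger_gap: 0.492
gripper_force: 40.9
t: 8.25
tcp_pos: [0.6151, 0.0377, 0.1218]
tool_rot: [0.699, 0.715, -0.0, -0.0]
force: [0.2, -0.9, -0.6]
finger_gap: 0.488
gripper_force: 40.9
[0.61519063 0.03749101 0.12176716]
w bush (5445, array([615.2,  38.7,  21.6]), np.float64(0.147)) n0 (219, array([614.3, 173.6,  21.4]), np.float64(0.089)) n1 (3458, array([616.5, 106.3,  21.5]), np.float64(0.0903)) n3 (879, array([618.3, -30.6,  29. ]), np.float64(0.0627)) n4 None
t bush None n0 (104, array([610.1, 171.1,  20.8]), np.float64(0.0893)) n1 (35, array([612.5, 103.4,  20.5]), np.float64(0.0903)) n3 (36, array([613.9, -32.7,  27.2]), np.float64(0.0633)) n4 (106, array([616.3, -99.8,  20.9]), np.float64(0.0897))
s bush (93, array([615.4,  37.3,  21.7]), np.float64(0.1478)) n0 (155, array([611.5, 173.9,  21.3]), np.float64(0.0907)) n1 (138, array([614. , 106.1,  21.7]), np.float64(0.0903)) n3 (99, array([616.1, -33.1,  29.2]), np.float64(0.0634)) n4 (102, array([617.8, -98.4,  21.2]), np.float64(0.0903))
```

```bash
python3 -m crank '0 0.02 0.4 0 0 0;0 0 0.4 0 0 0;0 0 0.3 0 0 0;0 0 0.1 0 0 0;0 0 0 0 0 0';python3 -m crank '0 0 0.05 0 0 0;0 0 0.05 0 0 0;0 0 0.05 0 0 0;0 0 0.05 0 0 0;0 0 0 0 0 0'
```

```text
t: 8.9
tcp_pos: [0.6156, 0.0375, 0.073]
tool_rot: [0.699, 0.715, -0.0, -0.001]
force: [0.4, 0.6, -0.7]
finger_gap: 0.487
gripper_force: 40.9
t: 9.4
tcp_pos: [0.6158, 0.0375, 0.0656]
tool_rot: [0.699, 0.715, -0.0, -0.0]
force: [0.3, -0.3, -0.0]
finger_gap: 0.487
gripper_force: 40.9
```

```bash
python3 -m crank '0 0 0.02 0 0 0;0 0 0.02 0 0 0;0 0 0 0 0 0;0 0 0 0 0 0;0 0 0 0 0 0'; python3 - <<'E'
from h import *
w=snap('wrist');b=snap('scene');p=telemetry.sense()['tcp_pos'];print(p)
for s in (w,b):
    P=pts(s);print(circ(P,(.615,.0375),.086,.097,rad=.0235),circ(P,(.6138,.105),.086,.097))
E
```

```text
t: 9.9
tcp_pos: [0.6161, 0.0375, 0.0651]
tool_rot: [0.699, 0.715, 0.0, 0.0]
force: [-2.3, -0.3, 5.0]
finger_gap: 0.491
gripper_force: 41.4
[0.61606082 0.03746848 0.06508698]
(5736, array([615.7,  38.6,  21.9]), np.float64(0.0902)) (7438, array([616.6, 106.3,  21.5]), np.float64(0.0903))
(101, array([615.8,  37.8,  21.5]), np.float64(0.0909)) (138, array([614.6, 105.4,  21.3]), np.float64(0.0905))
```

```bash
python3 -m crank '0 0 0 0 0 0;0 0 0 0 0 0;0 0 0 0 0 0;0 0 0 0 0 0;0 0 0 0 0 0' 1 40; python3 -m crank '0 0 -0.2 0 0 0;0 0 -0.5 0 0 0;0 0 -0.5 0 0 0;0 0 -0.2 0 0 0;0 0 0 0 0 0'; python3 - <<'E'
from h import *
w=snap('wrist');b=snap('scene');p=telemetry.sense()['tcp_pos'];print(p)
for s in (w,b):
    P=pts(s)
    for c in ((.6155,.0375),(.614,.105),(.6125,.1735)): print(circ(P,c,.086,.097,rad=.025))
    print('sC',circ(P,(.444,.065),.029,.042))
E
```

```text
t: 10.5
tcp_pos: [0.616, 0.0375, 0.064]
tool_rot: [0.699, 0.715, -0.0, -0.0]
force: [-0.4, -0.8, -0.1]
finger_gap: 1.0
gripper_force: 0.0
t: 11.0
tcp_pos: [0.6171, 0.0374, 0.1218]
tool_rot: [0.699, 0.715, 0.001, 0.001]
force: [0.2, -0.4, -1.2]
finger_gap: 1.003
gripper_force: 0.0
[0.61563204 0.03750048 0.11987592]
(2696, array([616.5,  38.5,  21.2]), np.float64(0.0903))
(3469, array([616.5, 106.4,  21.5]), np.float64(0.0903))
(173, array([614.7, 174.1,  21.8]), np.float64(0.0888))
sC (1684, array([446.6,  65.8,  21.3]), np.float64(0.0322))
(132, array([613.6,  37.8,  21. ]), np.float64(0.0903))
(135, array([614.1, 106.2,  21.6]), np.float64(0.0905))
(152, array([611.9, 173.8,  20.9]), np.float64(0.0906))
sC (150, array([442.6,  65.7,  21.1]), np.float64(0.0326))
```

```bash
python3 -m crank '0.05 -0.4 0 0 0 0;0.1 -0.7 0 0 0 0;0.15 -0.8 0 0 0 0;0.15 -0.8 0 0 0 0;0.15 -0.7 0 0 0 0';python3 -m crank '0.1 -0.5 0.3 0 0 0;0.085 -0.3 0.4 0 0 0;0 -0.08 0.4 0 0 0;0 0 0.2 0 0 0;0 0 0 0 0 0';python3 -m crank '0 0 0 0 0 0;0 0 0 0 0 0;0 0 0 0 0 0;0 0 0 0 0 0;0 0 0 0 0 0'
```

```text
t: 11.6
tcp_pos: [0.4767, 0.0586, 0.1191]
tool_rot: [0.699, 0.715, -0.001, -0.001]
force: [-0.0, -0.1, 0.1]
finger_gap: 1.001
gripper_force: 0.0
t: 12.1
tcp_pos: [0.4435, 0.0648, 0.0668]
tool_rot: [0.699, 0.715, -0.001, -0.001]
force: [-0.4, 0.6, -0.1]
finger_gap: 1.005
gripper_force: 0.0
t: 12.6
tcp_pos: [0.4443, 0.0648, 0.0684]
tool_rot: [0.699, 0.715, 0.0, 0.0]
force: [0.4, 0.4, -0.2]
finger_gap: 1.002
gripper_force: 0.0
```

Down 61 mm, then close and lift.

```bash
python3 -m crank '0 0 0.5 0 0 0;0 0 0.5 0 0 0;0 0 0.35 0 0 0;0 0 0.18 0 0 0;0 0 0 0 0 0';python3 -m crank '0 0 0 0 0 0;0 0 0 0 0 0;0 0 0 0 0 0;0 0 0 0 0 0;0 0 0 0 0 0' -1 40;python3 -m crank '0 0 0 0 0 0;0 0 0 0 0 0;0 0 -0.1 0 0 0;0 0 -0.5 0 0 0;0 0 -0.6 0 0 0'; python3 -m crank '0 0 -0.7 0 0 0;0 0 -0.6 0 0 0;0 0 -0.3 0 0 0;0 0 0 0 0 0;0 0 0 0 0 0'
```

```text
t: 13.1
tcp_pos: [0.4437, 0.0649, 0.0063]
tool_rot: [0.699, 0.715, -0.0, -0.001]
force: [-0.4, -0.3, 0.6]
finger_gap: 1.0
gripper_force: 0.0
t: 13.6
tcp_pos: [0.4446, 0.0648, 0.0078]
tool_rot: [0.699, 0.715, 0.001, 0.001]
force: [-0.5, 0.3, 5.7]
finger_gap: 0.485
gripper_force: 40.1
t: 14.1
tcp_pos: [0.4432, 0.0649, 0.055]
tool_rot: [0.699, 0.715, -0.001, -0.001]
force: [-0.1, 0.2, -1.7]
finger_gap: 0.484
gripper_force: 41.0
t: 14.6
tcp_pos: [0.4438, 0.0649, 0.1189]
tool_rot: [0.699, 0.715, 0.0, 0.0]
force: [-0.2, 1.2, -1.1]
finger_gap: 0.485
gripper_force: 41.1
```

```bash
python3 -m crank '-0.2 0.3 0 0 0 0;-0.35 0.6 0 0 0 0;-0.45 0.8 0 0 0 0;-0.45 0.8 0 0 0 0;-0.4 0.7 0 0 0 0';python3 -m crank '-0.3 0.6 0 0 0 0;-0.23 0.36 0 0 0 0;-0.1 0.12 0 0 0 0;0 0 0 0 0 0;0 0 0 0 0 0';python3 -m crank '0 0 0 0 0 0;0 0 0 0 0 0;0 0 0 0 0 0;0 0 0 0 0 0;0 0 0 0 0 0'
python3 - <<'E'
from h import *
w=snap('wrist');b=snap('scene');p=telemetry.sense()['tcp_pos'];print(p)
for s in (w,b):
    P=pts(s)
    print('held',circ(P,p,p[2]+.022,p[2]+.031,rad=.0235),[circ(P,c,.086,.097,rad=.025) for c in ((.6155,.0375),(.614,.105),(.617,-.0985))])
E
```

```text
t: 15.1
tcp_pos: [0.576, -0.0078, 0.1176]
tool_rot: [0.699, 0.715, -0.0, -0.0]
force: [1.2, 0.4, -0.9]
finger_gap: 0.488
gripper_force: 41.0
t: 15.6
tcp_pos: [0.6162, -0.03, 0.1179]
tool_rot: [0.699, 0.715, -0.001, -0.001]
force: [-0.2, 0.5, -1.3]
finger_gap: 0.485
gripper_force: 41.0
t: 16.1
tcp_pos: [0.6176, -0.0302, 0.1191]
tool_rot: [0.699, 0.715, 0.0, 0.0]
force: [-0.2, 0.0, -1.0]
finger_gap: 0.487
gripper_force: 41.0
[ 0.61760613 -0.03023955  0.11902725]
held (5193, array([618.2, -29. ,  21.7]), np.float64(0.1435)) [(3562, array([616.5,  38. ,  21.5]), np.float64(0.0903)), (136, array([616.7, 102.8,  18.5]), np.float64(0.0884)), (816, array([620.4, -94.3,  20.7]), np.float64(0.0901))]
held (92, array([618.6, -29.2,  21.6]), np.float64(0.1444)) [(126, array([614.4,  37.4,  21.7]), np.float64(0.0902)), (142, array([614.1, 105.8,  21.6]), np.float64(0.0906)), (100, array([616.6, -97.9,  21. ]), np.float64(0.0902))]
```

```bash
python3 -m crank '-0.02 -0.025 0.4 0 0 0;0 0 0.4 0 0 0;0 0 0.25 0 0 0;0 0 0.05 0 0 0;0 0 0 0 0 0';python3 -m crank '0 0 0.05 0 0 0;0 0 0.05 0 0 0;0 0 0.05 0 0 0;0 0 0.04 0 0 0;0 0 0 0 0 0';python3 -m crank '0 0 0.02 0 0 0;0 0 0.02 0 0 0;0 0 0 0 0 0;0 0 0 0 0 0;0 0 0 0 0 0'; python3 - <<'E'
from h import *
w=snap('wrist');b=snap('scene');p=telemetry.sense()['tcp_pos'];print(p)
for s in (w,b):
    P=pts(s)
    print([circ(P,c,.086,.102,rad=.025) for c in ((.617,-.0305),(.6155,.0375),(.617,-.0985))])
E
```

```text
t: 16.7
tcp_pos: [0.6166, -0.0311, 0.0747]
tool_rot: [0.699, 0.715, -0.0, -0.0]
force: [0.7, -0.4, -1.2]
finger_gap: 0.482
gripper_force: 41.0
t: 17.2
tcp_pos: [0.6165, -0.0311, 0.0672]
tool_rot: [0.699, 0.715, -0.0, -0.0]
force: [0.0, -0.6, -0.8]
finger_gap: 0.485
gripper_force: 41.0
t: 17.7
tcp_pos: [0.6167, -0.0311, 0.0659]
tool_rot: [0.699, 0.715, 0.0, 0.0]
force: [0.0, 0.1, 0.1]
finger_gap: 0.489
gripper_force: 41.1
[ 0.61669173 -0.03113352  0.0658897 ]
[(6216, array([617.5, -30. ,  21.9]), np.float64(0.0903)), (7351, array([616.5,  38. ,  21.5]), np.float64(0.0903)), None]
[(123, array([616.8, -29.4,  22.9]), np.float64(0.0915)), (126, array([613.6,  37.5,  21.2]), np.float64(0.0904)), (34, array([618.6, -98.2,  21.3]), np.float64(0.0903))]
```

Practically on the floor. One more millimetre down, release, raise and check.

```bash
python3 -m crank '0 0 0.02 0 0 0;0 0 0.01 0 0 0;0 0 0 0 0 0;0 0 0 0 0 0;0 0 0 0 0 0';python3 -m crank '0 0 0 0 0 0;0 0 0 0 0 0;0 0 0 0 0 0;0 0 0 0 0 0;0 0 0 0 0 0' 1 40; python3 -m crank '0 0 -0.2 0 0 0;0 0 -0.5 0 0 0;0 0 -0.7 0 0 0;0 0 -0.5 0 0 0;0 0 0 0 0 0'; python3 - <<'E'
from h import *
w=snap('wrist');b=snap('scene');a=snap('top');p=telemetry.sense()['tcp_pos'];print(p)
for s in (w,b):
    P=pts(s)
    print([circ(P,c,.086,.102,rad=.025) for c in ((.617,-.0305),(.6155,.0375),(.614,.105),(.617,-.0985))])
# handle
P=pts(b)
for lo,hi in ((.062,.08),(.08,.09),(.09,.096),(.096,.103)):
    m=(P[...,2]>lo)&(P[...,2]<hi)&(abs(P[...,0]-.54)<.03)&(abs(P[...,1]+.176)<.045);q=P[m]
    if len(q): print(lo,len(q),np.round(np.percentile(q,[1,50,99],axis=0)[:,:2],4).tolist())
u,v=proj(b,[.54,-.176,.085])[0].astype(int);print(u,v)
S=cv2.resize(b['image'][v-50:v+50,u-60:u+60,::-1],None,fx=5,fy=5,interpolation=cv2.INTER_CUBIC);cv2.imwrite('pics/s3.png',S)
E
```

```text
t: 18.3
tcp_pos: [0.6167, -0.0311, 0.0658]
tool_rot: [0.699, 0.715, 0.0, 0.0]
force: [-2.9, -0.3, 8.9]
finger_gap: 0.483
gripper_force: 41.9
t: 18.8
tcp_pos: [0.6165, -0.0311, 0.0642]
tool_rot: [0.699, 0.715, -0.0, -0.0]
force: [0.3, -0.1, 0.1]
finger_gap: 0.994
gripper_force: 0.0
t: 19.3
tcp_pos: [0.619, -0.0316, 0.1442]
tool_rot: [0.699, 0.715, 0.002, 0.003]
force: [0.4, 0.1, -0.9]
finger_gap: 1.001
gripper_force: 0.0
[ 0.61600952 -0.0309866   0.14005888]
[(2207, array([617.1, -30.2,  21.3]), np.float64(0.0903)), (2728, array([616.5,  38. ,  21.5]), np.float64(0.0903)), (624, array([616.5, 105. ,  20.5]), np.float64(0.09)), (1873, array([620.4, -96.9,  21.4]), np.float64(0.0902))]
[(113, array([614.2, -30.6,  21.1]), np.float64(0.0905)), (127, array([614.4,  37.2,  21.5]), np.float64(0.0903)), (139, array([613.6, 105.9,  21.5]), np.float64(0.0907)), (101, array([617.1, -97.6,  21.1]), np.float64(0.0903))]
0.062 58 [[0.5303, -0.1953], [0.5346, -0.1682], [0.543, -0.1483]]
0.08 62 [[0.5296, -0.2203], [0.5321, -0.1663], [0.5693, -0.148]]
0.09 35 [[0.5295, -0.2203], [0.5321, -0.1641], [0.5689, -0.1492]]
0.096 58 [[0.5293, -0.2188], [0.5352, -0.1703], [0.5674, -0.1507]]
333 180
```

View pics/s3.png

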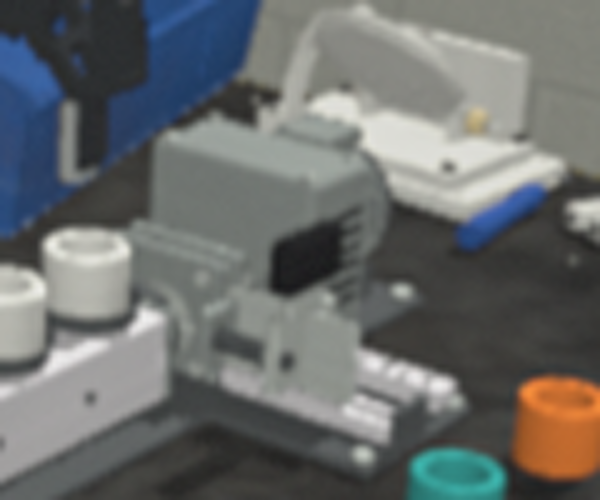

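All five nests are full, with the tops level at 90 mm. The black block at the crop centre (305,255) is the handle, and the grey pull plate is below it. It matches the predicted (0.540, -0.174). I'll hover over it with the fingers half open.

```bash
python3 -m crank '-0.4 -0.2 0 0 0 0;-0.7 -0.4 0 0 0 0;-0.8 -0.4 0 0 0 0;-0.7 -0.4 0 0 0 0;-0.5 -0.3 0 0 0 0' 0.06 40;python3 -m crank '-0.3 -0.2 0 0 0 0;-0.14 -0.09 0 0 0 0;0 0 0 0 0 0;0 0 0 0 0 0;0 0 0 0 0 0'
python3 - <<'E'
from h import *
w=snap('wrist');p=telemetry.sense()['tcp_pos'];print(p);save(w,'w4')
P=pts(w);A=pts(dict(np.load('top.npz')));B=pts(dict(np.load('scene.npz')))
for k,Q in (('w',P),('t',A),('s',B)):
    m=(abs(Q[...,1]+.175)<.018)&(Q[...,2]>.03)&(Q[...,2]<.125)
    q=Q[m]
    for x in np.arange(.49,.61,.006):
        t=q[(q[:,0]>=x)&(q[:,0]<x+.006),2]
        if len(t): print(k,round(x,3),len(t),round(t.max(),3),end='; ')
    print()
    m=(Q[...,2]>.092)&(Q[...,2]<.106)&(abs(Q[...,0]-.54)<.016)&(abs(Q[...,1]+.175)<.045);t=Q[m]
    if len(t)>4: print(len(t),cv2.minAreaRect((t[:,:2]*1000).astype(np.float32)),np.median(t[:,2]))
E
```

```text
t: 19.95
tcp_pos: [0.5492, -0.1589, 0.1392]
tool_rot: [0.699, 0.715, -0.001, -0.001]
force: [-0.1, 0.1, 0.9]
finger_gap: 0.527
gripper_force: 0.0
t: 20.45
tcp_pos: [0.5408, -0.1736, 0.1404]
tool_rot: [0.698, 0.716, 0.0, -0.0]
force: [0.0, -0.6, 0.3]
finger_gap: 0.53
gripper_force: 0.0
[ 0.54078683 -0.1736514   0.14051496]
w 0.502 18 0.058; w 0.508 128 0.058; w 0.514 134 0.058; w 0.52 129 0.058; w 0.526 106 0.058; w 0.532 547 0.1; w 0.538 667 0.101; w 0.544 535 0.101; w 0.55 173 0.058; w 0.556 211 0.058; w 0.562 205 0.059; w 0.568 236 0.058; w 0.574 408 0.058; w 0.58 581 0.071; w 0.586 602 0.072; w 0.592 462 0.072; w 0.598 482 0.072; w 0.604 462 0.073; 
2311 ((541.044189453125, -172.94664001464844), (16.059518814086914, 48.32788848876953), 0.822517991065979) 0.09830962292490505
t 0.502 4 0.055; t 0.508 5 0.058; t 0.514 5 0.057; t 0.52 6 0.057; t 0.526 36 0.101; t 0.532 29 0.104; t 0.538 27 0.104; t 0.544 14 0.099; t 0.55 13 0.058; t 0.556 11 0.06; t 0.562 11 0.057; t 0.568 11 0.057; t 0.574 37 0.057; t 0.58 32 0.074; t 0.586 35 0.076; t 0.592 26 0.073; t 0.598 30 0.077; t 0.604 35 0.075; 
115 ((536.9874267578125, -175.14227294921875), (46.987735748291016, 15.732437133789062), 89.42831420898438) 0.09750206863183725
s 0.502 15 0.058; s 0.508 23 0.059; s 0.514 21 0.058; s 0.52 20 0.059; s 0.526 77 0.101; s 0.532 120 0.101; s 0.538 20 0.101; s 0.55 7 0.057; s 0.556 11 0.057; s 0.562 17 0.059; s 0.568 18 0.058; s 0.574 29 0.059; s 0.58 46 0.072; s 0.586 32 0.074; s 0.592 28 0.075; s 0.598 32 0.073; s 0.604 27 0.074; 
78 ((536.2477416992188, -175.01992797851562), (49.551116943359375, 14.99536418914795), 88.12965393066406) 0.0982479629960685
```

View pics/w4.png

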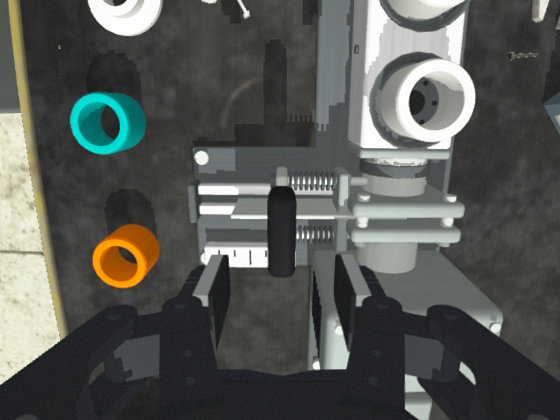

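The handle block at pixel (281,230) stands between the pads, and nothing under the pads is higher than 59 mm. Descend and close.

```bash
python3 -m crank '-0.02 -0.025 0.4 0 0 0;0 0 0.5 0 0 0;0 0 0.45 0 0 0;0 0 0.25 0 0 0;0 0 0.1 0 0 0';python3 -m crank '0 0 0 0 0 0;0 0 0 0 0 0;0 0 0 0 0 0;0 0 0 0 0 0;0 0 0 0 0 0'; python3 -m crank '0 0 0 0 0 0;0 0 0 0 0 0;0 0 0 0 0 0;0 0 0 0 0 0;0 0 0 0 0 0' -1 60;python3 -m crank '0 0 0 0 0 0;0 0 0 0 0 0;0 0 0 0 0 0;0 0 0 0 0 0;0 0 0 0 0 0'
```

```text
t: 21.0
tcp_pos: [0.5391, -0.1746, 0.0715]
tool_rot: [0.698, 0.716, -0.0, -0.001]
force: [-0.2, 0.2, 0.6]
finger_gap: 0.531
gripper_force: 0.0
t: 21.5
tcp_pos: [0.5396, -0.1755, 0.073]
tool_rot: [0.699, 0.715, 0.0, 0.0]
force: [-0.6, -0.4, 0.3]
finger_gap: 0.526
gripper_force: 0.0
t: 22.0
tcp_pos: [0.5406, -0.1755, 0.0729]
tool_rot: [0.699, 0.715, 0.001, 0.001]
force: [3.1, 2.2, 1.2]
finger_gap: 0.177
gripper_force: 60.0
t: 22.5
tcp_pos: [0.5405, -0.1755, 0.0729]
tool_rot: [0.699, 0.715, 0.001, 0.001]
force: [5.0, 2.2, 2.3]
finger_gap: 0.176
gripper_force: 60.1
```

```bash
python3 -m crank '0 -0.05 0 0 0 0;0 -0.1 0 0 0 0;0 -0.1 0 0 0 0;0 -0.1 0 0 0 0;0 -0.05 0 0 0 0';python3 -m crank '0 -0.05 0 0 0 0;0 -0.07 0 0 0 0;0 -0.05 0 0 0 0;0 0 0 0 0 0;0 0 0 0 0 0';python3 -m crank '0 0 0 0 0 0;0 0 0 0 0 0;0 0 0 0 0 0;0 0 0 0 0 0;0 0 0 0 0 0'
python3 - <<'E'
from h import *
w=snap('wrist');b=snap('scene');a=snap('top');s=telemetry.sense();print(s['tcp_pos'],s['force'])
def strip(c,x,n):
    uv=proj(c,[x,-.205,.07])[0].astype(int);return uv
u,v=strip(b,.53,0);S=cv2.resize(b['image'][v-40:v+40,u-55:u+55,::-1],None,fx=5,fy=5,interpolation=cv2.INTER_CUBIC)[:300]
S=cv2.resize(S,(400,220));W=cv2.resize(w['image'][130:330,130:430,::-1],(800,533))
u,v=strip(a,.53,0);T=cv2.resize(a['image'][v-25:v+25,u-40:u+40,::-1],(800,500),interpolation=cv2.INTER_CUBIC)
cv2.imwrite('pics/w5.png',W);cv2.imwrite('pics/t5.png',T)
E
```

```text
t: 23.0
tcp_pos: [0.5256, -0.1758, 0.0729]
tool_rot: [0.699, 0.715, 0.002, 0.002]
force: [8.7, 4.8, -0.6]
finger_gap: 0.176
gripper_force: 59.7
t: 23.5
tcp_pos: [0.5195, -0.1759, 0.0729]
tool_rot: [0.699, 0.715, 0.002, 0.002]
force: [9.9, 4.2, -1.0]
finger_gap: 0.175
gripper_force: 59.7
t: 24.0
tcp_pos: [0.5195, -0.1759, 0.0729]
tool_rot: [0.699, 0.715, 0.002, 0.002]
force: [10.3, 5.5, -1.2]
finger_gap: 0.177
gripper_force: 59.7
[ 0.51954491 -0.1759277   0.07291089] [ 9.53451762  4.07048808 -0.60897431]
```

View pics/w5.png

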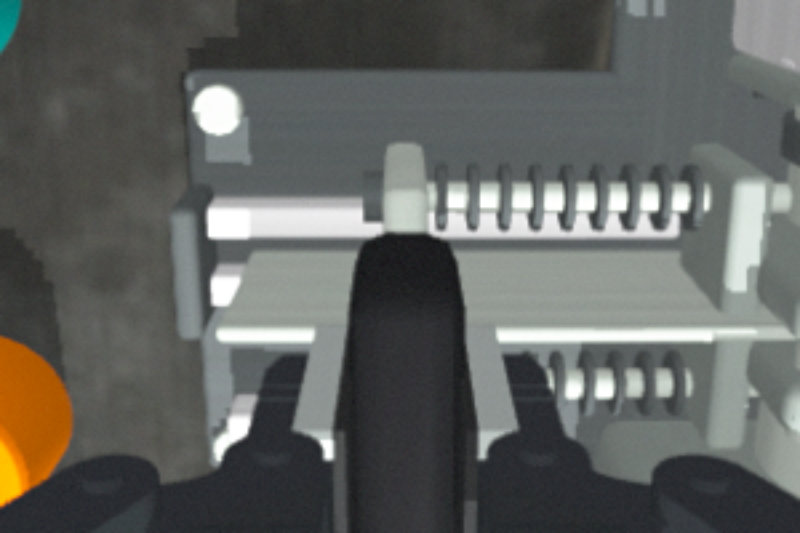

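The wrist crop shows the pads gripping the handle at (405,380), the springs compressed, and the pull plate carried along. The displacement of 21 mm and the force of about 10 N agree with the spring law (9.9 N at 21 mm). I'll pull 4 mm more.

```bash
python3 -m crank '0 -0.03 0 0 0 0;0 -0.04 0 0 0 0;0 -0.03 0 0 0 0;0 0 0 0 0 0;0 0 0 0 0 0';python3 -m crank '0 0 0 0 0 0;0 0 0 0 0 0;0 0 0 0 0 0;0 0 0 0 0 0;0 0 0 0 0 0'
python3 - <<'E'
from h import *
f=[]
for i in range(8):
    w=snapshot('wrist');s=telemetry.sense();f.append(s['force'])
b=snap('scene');print(s['tcp_pos'],np.mean(f,0),np.std(f,0),s['gripper_force'])
P=pts(w);B=pts(b)
# spring bracket on the handle side (y about -0.145): x extent, vs fixed plate
m=(abs(P[...,0]-.52)<.045)&(P[...,1]>-.152)&(P[...,1]<-.135)&(P[...,2]>.05)&(P[...,2]<.11);q=P[m]
for x in np.arange(.48,.6,.004):
    t=q[(q[:,0]>=x)&(q[:,0]<x+.004)]
    if len(t):print(round(x,3),len(t),round(t[:,2].max(),3),end='; ')
print()
for lo,hi in ((.072,.08),(.08,.09),(.09,.103)):
    m=(B[...,2]>lo)&(B[...,2]<hi)&(B[...,0]>.485)&(B[...,0]<.55)&(abs(B[...,1]+.16)<.012);q=B[m]
    if len(q): print(lo,len(q),np.round(np.percentile(q[:,0],[5,50,95]),4))
print([circ(B,c,.086,.102,rad=.025) for c in ((.617,-.0305),(.6155,.0375),(.614,.105),(.612,.1735),(.617,-.0985))])
W=cv2.resize(w['image'][130:330,130:430,::-1],(800,533));cv2.imwrite('pics/w6.png',W)
E
```

```text
t: 24.65
tcp_pos: [0.5159, -0.176, 0.0729]
tool_rot: [0.699, 0.715, 0.002, 0.003]
force: [10.2, 5.0, -0.3]
finger_gap: 0.176
gripper_force: 59.6
t: 25.15
tcp_pos: [0.5159, -0.176, 0.0729]
tool_rot: [0.699, 0.715, 0.002, 0.003]
force: [11.0, 5.0, -0.7]
finger_gap: 0.176
gripper_force: 59.6
[ 0.51590783 -0.17599393  0.07290916] [10.43989551  5.1593536  -1.29787965] [0.38542794 0.40142611 0.51096072] 59.63860630989075
0.508 193 0.098; 0.512 406 0.099; 0.516 400 0.099; 0.52 172 0.098; 
0.072 27 [0.4997 0.5069 0.5193]
0.08 55 [0.4964 0.5068 0.5323]
0.09 88 [0.4941 0.5087 0.5304]
[(118, array([614.5, -31.4,  21.2]), np.float64(0.0904)), (126, array([614. ,  37.1,  21.3]), np.float64(0.0905)), (137, array([614.5, 105.3,  21.8]), np.float64(0.0905)), (154, array([612.1, 173.3,  21.3]), np.float64(0.0906)), (100, array([617.1, -97.3,  20.9]), np.float64(0.0903))]
```

View pics/t5.png

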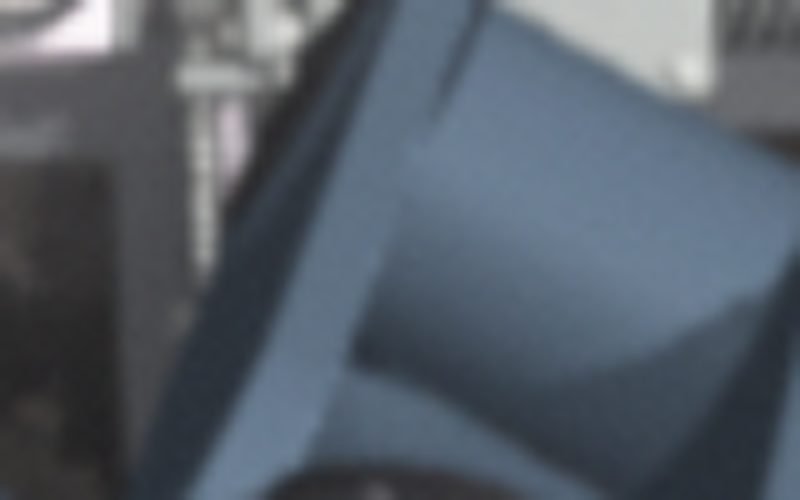

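The top view is blocked by the arm, but the wrist depth puts the handle's centre at 0.516, against 0.541 when shut. That is 25 mm of travel, and the spring force of 10.4–11 N fits half travel. All bushes are level and in place, so I'm handing in.

```bash
python3 -c "
from station import manip
print(manip.sign_off())"
```

```text
the job is handed in; nothing more can be done
None
```

I handed the job in with all five nests full and the gripper holding the gate handle about 25 mm open (half travel); the hand-in gave no verdict.

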